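# Show the boxed glass carrier

## Task

In the second-hand shop, open the dark wooden case: swing its lid up and over until it rests on its stop. Then lift the glass carrier out by its handle bar, with both tumblers standing in it, and keep it level and still in the air with its underside at least 5 cm above the case's rim, ready for a customer to look at; finish while holding it there, do not put it down or let go. Leave the mug, jar and candleholder alone.

Things in the scene. Friction and masses are not known exactly. Their poses are not given: they have to be found in the camera images.
- case: dark wooden case fixed on the table, 170 (its x) x 230 (its y) x 135 mm high without the lid, walls and floor 8 mm; origin at the centre of its underside, z up. The lid is hinged along the top of its +x side; the side with the lid knob is -x.
- lid (a joint): lid angle in rad: 0 shut, grows as it opens, 1.8 on its stop (13 degrees past upright). It falls shut if released short of upright and stays on the stop by its own weight (about 0.35 kg) once past it.
- lid_hinge (a point): on the hinge line, middle of the top edge of the case's +x side, 135 mm above the table. The hinge line is parallel to the case's y; this frame turns with the lid and equals the case's axes when shut.
- lid_handle (a point): centre of the brass lid knob's round head (28 mm across, 16 mm tall, on a 12 mm neck) on the lid's outside, mid-width, 30 mm from the free edge. It lies 35 mm off the lid's outer face; the knob ends 8 mm beyond. From the hinge: 140 mm along the lid's -x, 43 mm along its z. Lid 170 x 230 x 8 mm. Pinched along the hinge direction, the knob pivots between the fingers.
- carrier_bar (a point): centre of the handle bar of the light wooden glass carrier standing loose in the case (hidden until the lid opens). Bar along its y, 16 mm wide (x), 20 mm high, 154 mm long between two 8 mm end boards; centre 105 mm above the carrier's underside, which is on the case's floor. Carrier 82 (x) x 170 (y) x 115 mm, side rails 26 mm high, a compartment each side of the middle; 0.3 kg empty. z up.
- tumbler_a_mid (a point): half-way up the clear tumbler, 56 mm across the rim, 60 mm tall, about 0.11 kg, standing loose in the compartment on the carrier's +y half, about 40 mm from the middle, on an 8 mm floor; its rim is 27 mm below the bar's underside. z up.
- tumbler_b_mid (a point): half-way up the green tumbler, same size, in the compartment on the carrier's -y half
- mug_mid (a point): bystander: blue mug, 76 mm across, 90 mm tall, with a handle; half-way up. Each bystander stands at the knob side of the case or beyond its -y end
- jar_mid (a point): bystander: amber jar with a steel cap, 72 mm across, 100 mm tall; half-way up
- candleholder_mid (a point): bystander: red candleholder, 72 mm across the foot, 90 mm tall; half-way up

How it is judged:
By the outcome, as a careful person would: the job done as asked, in the order asked, and still so for the second after the job is handed in, while the arm keeps its last pose, push and grip.
It also fails if it takes over 56 s, if anything falls off the work surface, if the arm or the gripper's body presses on something with over 40 N, if the wrist force passes 120 N, or if a joint passes its speed limit or range.

## Robot

A 7-joint arm with a two-finger parallel gripper is mounted at the origin on the work surface. World frame = base frame: x ahead of the robot, y to its left, z up, the work surface at z = 0. Lengths are in m, angles in rad, forces in N, time in s.
With the tool pointing down it reaches from about 0.35 to 0.775 m from the base axis. Payload 3.1 kg.
Tool frame: the origin (TCP) lies midway between the tips of the shut fingers; the grasp point (between the pads) lies 19 mm behind it; z points along the fingers, y is the direction in which the jaws open and shut (so a half turn about z gives the same grasp; the last joint's range is limited). The gripper opens to 85 mm and grips with 20 to 120 N. Pads are 22 mm wide; open, the fingers measure 114 mm over their backs; the gripper's body (76 mm by 85 mm) begins 54 mm behind the grasp point. The pads swing forward as they close: fully open they stand 13 mm farther back than shut.
Start: joints at [1.249, 0.311, 0.014, 1.512, -0.004, 1.319, -0.027], TCP at [0.152, -0.529, 0.231] pointing down, gripper open.
Joint ranges: [-2.7, 2.7], [-0.3, 1.91], [-1.27, 1.3], [0.12, 2.57], [-1.44, 4.58], [0.2, 2.03], [-3.05, 3.05]. Speed limits (rad/s): [2.79, 2.79, 3.14, 3.14, 3.14, 3.14, 3.14].

## Interface

Orientations are given as [roll, pitch, yaw] about the fixed x, y, z axes, in that order (R = Rz(yaw) Ry(pitch) Rx(roll)).
In Python, from rig import get_state, capture, sign_off gives the robot as it stands.
- The arm moves only by the tool apply_moves, never from a script. Its argument "targets" is one flat list of numbers, 5 for each row, row after row: the opening, from 0 (shut) to 1 (fully open), then the shift along the tool's x, y, z in cm, then the turn about the tool's z in rad. In form: [gripper, tx, ty, tz, twist, gripper, tx, ty, tz, twist, ...]. A call has exactly 8 rows; each row is the pose to reach, as a shift and turn from the pose commanded when the call began, along the tool's axes at that moment; what a row does not reach only later rows make up. A row lasts 1/8 s, in which the tool goes at most 62.5 mm and 10.7 degrees, less where a joint would pass 70% of its speed; a pose out of reach is approached as far as the arm can. A call with a gripper value outside its range is refused whole. The fingers move at their own pace and stop on an object; "newtons" is the grip in N (left out, the last holds). Time passes only in rows, so rows that repeat a pose let the fingers close, or fill a call up. It gives the time, the measured TCP pose, the force and the opening at its end, in the units of the state.
- get_state(): the state, without advancing time (a new reading comes with each control period).
- capture(name): name is "side" or "top" or "wrist"; returns a dict with "frame" (420x560x3 uint8, red, green, blue), "z_map" (420x560 float32, m along the optical axis (not along the pixel's ray), 0 where there is no reading), "K" (3x3 intrinsics, pixels), "rvec" (rotation vector, rad) and "tvec" (3), from world to camera coordinates, as OpenCV has them. Camera axes: x right, y down, z forward; pixel columns grow to the right and rows downward; lengths in m; the calibration is good to about 2 mm. The wrist camera is an equidistant fisheye: a pixel r from the principal point sees the ray r / f radians off the axis. A picture is of the moment at which its call begins.
- sign_off(): hands the job in, once; it reports no verdict.
The state is a dict: "t": time; "joint_positions": joint angles; "joint_velocities": joint speeds; "effort": joint torques, N m; "position": TCP position; "tcp_rot": TCP orientation; "ft_force": force on the tool from outside, world axes, zero at the start; "moment": the same for the moment, N m; "width": finger opening in m.
Only numpy, scipy, OpenCV 4.12 (cv2) and the standard library are available. Lean on these libraries where they do the work, as an engineer would, in place of code of your own. Each camera call takes 0.05 s, during which the arm holds its last target.

## Working session

There is one attempt and no reset: what is moved stays moved. The work goes in short steps, Python scripts to look and compute and a tool call to move; the robot and the scene stay as the last step left them, time stands still between calls to the robot, and variables do not carry over. Pictures are saved under pics/ and viewed, and the job is handed in when it is done.

Besides the shell and the picture viewer there is one more tool, called after ">>>" as name(argument=value, ...) on one line, values as JSON. apply_moves: Moves the arm, as the interface text tells. Its arguments: {"type":"object","properties":{"targets":{"type":"array","items":{"type":"number"}},"newtons":{"type":"number"}},"required":["targets"]}

```bash
ls; mkdir -p pics
python3 - <<'E'
from rig import *
import cv2,numpy as np
s=get_state();print({k:np.round(v,4).tolist() for k,v in s.items()})
for n in("side","top"):
    c=capture(n);np.savez('/tmp/%s0.npz'%n,**c);cv2.imwrite('pics/%s0.png'%n,c["frame"][:,:,::-1])
    print(n,c["K"],c["rvec"],c["tvec"])
E
```

```text
pics
{'t': 0.0, 'joint_positions': [1.2493, 0.3117, 0.014, 1.5131, -0.0044, 1.3192, -0.0272], 'joint_velocities': [0.0016, -0.001, -0.0004, 0.0016, 0.0005, -0.0004, -0.001], 'effort': [-0.0001, -37.9914, 0.1458, -23.0586, 0.0119, 0.0137, -0.0], 'position': [0.1517, -0.5279, 0.2302], 'tcp_rot': [-3.1393, 0.0001, 0.2799], 'ft_force': [-0.398, -0.9881, -0.7047], 'moment': [-0.0332, -0.0015, 0.0583], 'width': 0.0854}
side [[490.84867163   0.         274.26885567]
 [  0.         490.84867163 208.9163729 ]
 [  0.           0.           1.        ]] [ 0.93681141 -2.58553692  0.92648458] [0.37711031 0.38268698 0.71945339]
top [[489.26803428   0.         286.6932704 ]
 [  0.         489.26803428 214.07782576]
 [  0.           0.           1.        ]] [ 2.16452335 -2.1101544   0.16171867] [-0.08247141  0.55152531  0.81765899]
```

View pics/side0.png

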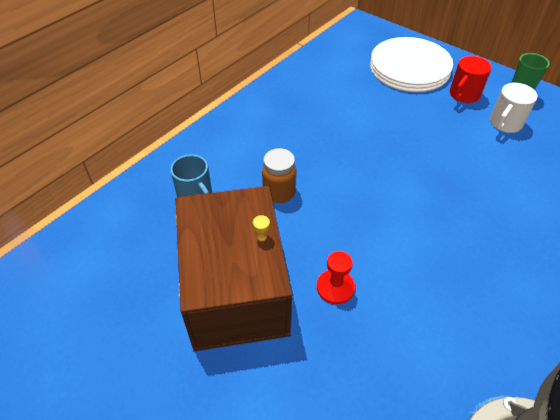

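View pics/top0.png

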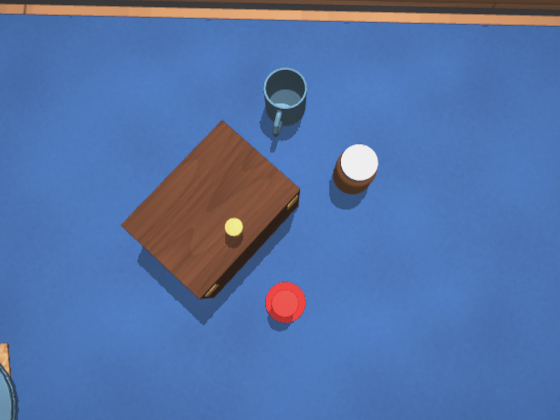

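The side view shows the case with its knob at about (262,224). In the top view the lid corners are at about (223,121), (299,188), (201,298) and (122,225), and the knob is at (234,227). The mug is at (285,95), the jar at (357,165) and the candleholder at (285,302).

```bash
cat > h.py <<'E'
import numpy as np,cv2
from scipy.spatial.transform import Rotation as Ro
def cloud(c):
    K=c["K"];z=c["z_map"].astype(float);R=cv2.Rodrigues(np.array(c["rvec"]))[0];t=np.array(c["tvec"]).ravel()
    v,u=np.mgrid[:z.shape[0],:z.shape[1]]
    P=np.stack([(u-K[0,2])/K[0,0]*z,(v-K[1,2])/K[1,1]*z,z],-1)
    W=(P-t)@R
    W[z==0]=np.nan
    return W
E
python3 - <<'E'
from h import *
for n in("top","side"):
    c=dict(np.load('/tmp/%s0.npz'%n));W=cloud(c);f=c["frame"]
    print(n)
    pts={"top":[(285,95),(357,165),(285,302),(234,227),(180,200),(400,350)],"side":[(192,170),(279,160),(339,262),(262,222),(230,260),(400,250)]}[n]
    for u,v in pts: print((u,v),W[v,u].round(4))
    m=(abs(W[...,2]-0.143)<0.006)
    # lid: brown pixels
    k,l,st,ce=cv2.connectedComponentsWithStats(m.astype(np.uint8))
    u,v={"top":(180,200),"side":(230,260)}[n]
    b=l==l[v,u]
    P=W[b];
    r=cv2.minAreaRect(P[:,:2].astype(np.float32));print(r,np.median(P[:,2]));print(cv2.boxPoints(r))
    kn=(W[...,2]>0.165)&(W[...,2]<0.2)&(f[...,0]>120)&(f[...,2]<100)&(f[...,1]>100)
    P=W[kn];print('knob',len(P),P.min(0),P.max(0),P.mean(0))
E
```

```text
top
(285, 95) [ 0.7893 -0.059   0.0061]
(357, 165) [ 0.6304 -0.184   0.0995]
(285, 302) [ 0.4021 -0.0697  0.0888]
(234, 227) [0.5103 0.0072 0.1828]
(180, 200) [0.5557 0.0979 0.143 ]
(400, 350) [ 0.3217 -0.2752 -0.0017]
((0.5460251569747925, 0.04988281428813934), (0.17081327736377716, 0.23048847913742065), 49.38166427612305) 0.1437121272927125
[[ 0.40294635  0.06007978]
 [ 0.5779016  -0.08997219]
 [ 0.68910396  0.03968585]
 [ 0.5141487   0.18973783]]
knob 23 [ 0.4969075  -0.00561731  0.17904476] [0.51662334 0.02177617 0.18891744] [0.50521345 0.00809944 0.18468779]
side
(192, 170) [ 0.7934 -0.0838  0.0422]
(279, 160) [ 0.6313 -0.1818  0.0997]
(339, 262) [ 0.3995 -0.0645  0.0885]
(262, 222) [0.508  0.0094 0.1848]
(230, 260) [0.5195 0.0763 0.1424]
(400, 250) [ 0.3512 -0.2196 -0.0026]
((0.545962929725647, 0.05100131779909134), (0.1701137125492096, 0.23275411128997803), 49.28035354614258) 0.14261239757747535
[[ 0.40227196  0.06245536]
 [ 0.5786788  -0.08938373]
 [ 0.6896539   0.03954727]
 [ 0.5132471   0.19138637]]
knob 716 [ 0.4954013  -0.22724489  0.16500896] [1.41400294 0.02324111 0.19463552] [ 1.23458956 -0.09652295  0.17793665]
```

```bash
cat >> h.py <<'E'
def shift(s,p,yaw=None):
    R=Ro.from_euler('xyz',s["tcp_rot"]).as_matrix()
    d=R.T@(np.array(p)-np.array(s["position"]))*100
    tw=None
    if yaw is not None:
        tw=-((yaw-s["tcp_rot"][2]+np.pi/2)%np.pi-np.pi/2)
    return d.round(2),tw
C=np.array([0.546,0.0505]);A=np.deg2rad(49.35);X=np.array([np.cos(A),np.sin(A)]);Y=np.array([-X[1],X[0]])
def knob(th):
    h=C+0.085*X
    x=-.14*np.cos(th)+.043*np.sin(th);z=.135+.14*np.sin(th)+.043*np.cos(th)
    return np.array([*(h+x*X),z])
E
python3 - <<'E'
from h import *
from rig import *
s=get_state()
k=knob(0);print(k,[knob(a).round(3) for a in (.9,1.8)])
print(shift(s,[k[0],k[1],.23],A))
E
```

```text
[0.51017099 0.00877133 0.178     ] [array([0.567, 0.075, 0.271]), array([0.649, 0.171, 0.262])]
(array([ 49.28, -41.69,   0.12]), np.float64(-0.5814536140630802))
```

>>> apply_moves(targets=[1,2,-1.7,0,-0.02,1,5,-4.2,0,-0.06,1,9,-7.6,0,-0.1,1,13,-11,0,-0.15,1,17,-14.4,0,-0.2,1,21,-17.8,0,-0.25,1,25,-21.1,0,-0.3,1,28,-23.7,0,-0.34])

```text
t: 1.1
position: [0.3564, -0.2211, 0.2311]
tcp_rot: [-3.141, -0.0, 0.623]
ft_force: [0.4, 0.1, -0.2]
width: 0.0853
```

Run:
```python
from h import *
from rig import *
s=get_state()
print(np.round(s["joint_positions"],3),s["position"],s["tcp_rot"])
k=knob(0)
print(shift(s,[k[0],k[1],.23],A))
```

```text
[ 0.819  0.056 -0.318  1.824  0.018  1.264 -0.451] [ 0.35640132 -0.22108281  0.23106341] [-3.14112922e+00 -1.10762652e-04  6.23484815e-01]
(array([25.9 , -9.68,  0.11]), np.float64(-0.23783517103667595))
```

>>> apply_moves(targets=[1,4,-1.5,0,-0.04,1,8,-3,0,-0.08,1,12,-4.5,0,-0.12,1,16,-6,0,-0.16,1,20,-7.5,0,-0.2,1,23,-8.6,0,-0.22,1,25,-9.4,0,-0.238,1,25.9,-9.7,0,-0.238])

```text
t: 2.1
position: [0.5101, 0.0067, 0.2309]
tcp_rot: [-3.141, 0.001, 0.859]
ft_force: [0.3, -0.5, -0.0]
width: 0.0853
```

Run:
```python
from h import *
from rig import *
s=get_state()
print(np.round(s["joint_positions"],3),s["position"],s["tcp_rot"])
k=knob(0)
print(shift(s,[k[0],k[1],.159],A))
for n in("wrist","side"):
    c=capture(n);cv2.imwrite('pics/%s1.png'%n,c["frame"][:,:,::-1])
print(get_state()["position"])
```

```text
[ 0.405  0.278 -0.566  1.601  0.153  1.309 -0.895] [0.51009621 0.00673076 0.23093437] [-3.14078826e+00  5.63943969e-04  8.59107440e-01]
(array([ 0.16, -0.12,  7.19]), np.float64(-0.0022125461232533894))
[0.51005073 0.00610829 0.23102478]
```

View pics/wrist1.png

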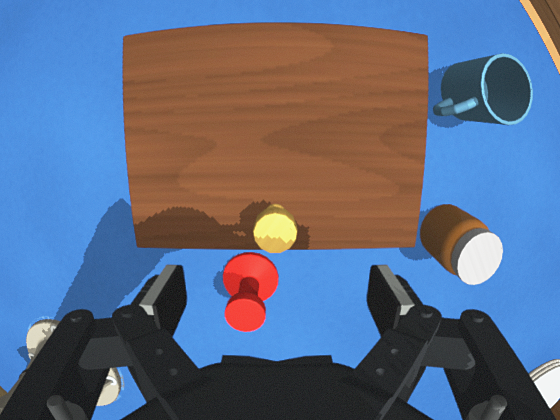

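View pics/side1.png

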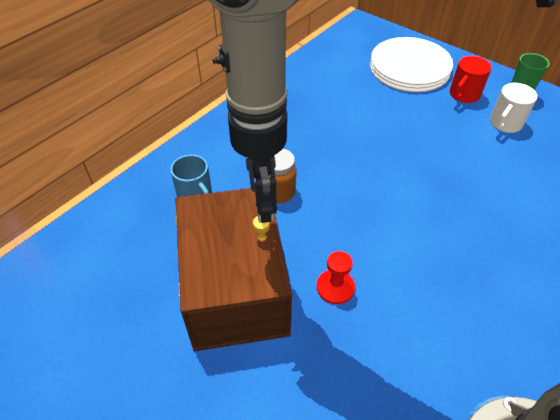

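The wrist view shows the knob at (275,228), centred between the finger pads at x≈184 and x≈370. The fingers are clear of the other objects. Next I lower the tool and pinch.

>>> apply_moves(targets=[1,0.15,-0.15,2,0,1,0.15,-0.15,4.5,0,1,0.15,-0.15,6.5,0,1,0.15,-0.15,7.2,0,0.5,0.15,-0.15,7.2,0,0,0.15,-0.15,7.2,0,0,0.15,-0.15,7.2,0,0,0.15,-0.15,7.2,0], newtons=35)

```text
t: 3.2
position: [0.5101, 0.0084, 0.1603]
tcp_rot: [3.141, -0.0, 0.858]
ft_force: [-2.3, -0.9, 4.9]
width: 0.0261
```

Run:
```python
from h import *
from rig import *
s=get_state()
print({k:np.round(v,3).tolist() for k,v in s.items()})
c=capture("side");cv2.imwrite('pics/side2.png',cv2.resize(c["frame"][150:350,150:350,::-1],(600,600)))
p0=np.array(s["position"])
R=Ro.from_euler('xyz',s["tcp_rot"]).as_matrix()
for a in np.arange(0,1.85,.1): print(round(a,2),(R.T@(knob(a)-knob(0))*100).round(2))
```

```text
{'t': 3.2, 'joint_positions': [0.39, 0.333, -0.556, 1.714, 0.191, 1.147, -0.933], 'joint_velocities': [-0.001, 0.0, -0.0, -0.0, -0.0, 0.001, 0.001], 'effort': [0.078, -31.901, -3.633, -20.601, 0.236, -0.601, 0.018], 'position': [0.51, 0.008, 0.16], 'tcp_rot': [3.141, -0.0, 0.858], 'ft_force': [-2.347, -0.878, 4.897], 'moment': [0.112, 0.397, -0.036], 'width': 0.026}
0.0 [0. 0. 0.]
0.1 [ 0.5  -0.   -1.38]
0.2 [ 1.13 -0.   -2.7 ]
0.3 [ 1.9  -0.   -3.94]
0.4 [ 2.78 -0.01 -5.11]
0.5 [ 3.78 -0.01 -6.18]
0.6 [ 4.88 -0.01 -7.15]
0.7 [ 6.07 -0.01 -8.  ]
0.8 [ 7.33 -0.02 -8.74]
0.9 [ 8.67 -0.02 -9.34]
1.0 [10.06 -0.03 -9.8 ]
1.1 [ 11.49  -0.03 -10.12]
1.2 [ 12.94  -0.04 -10.3 ]
1.3 [ 14.4   -0.04 -10.33]
1.4 [ 15.86  -0.05 -10.22]
1.5 [17.3  -0.05 -9.96]
1.6 [18.71 -0.06 -9.56]
1.7 [20.07 -0.06 -9.02]
1.8 [21.37 -0.06 -8.35]
```

View pics/side2.png

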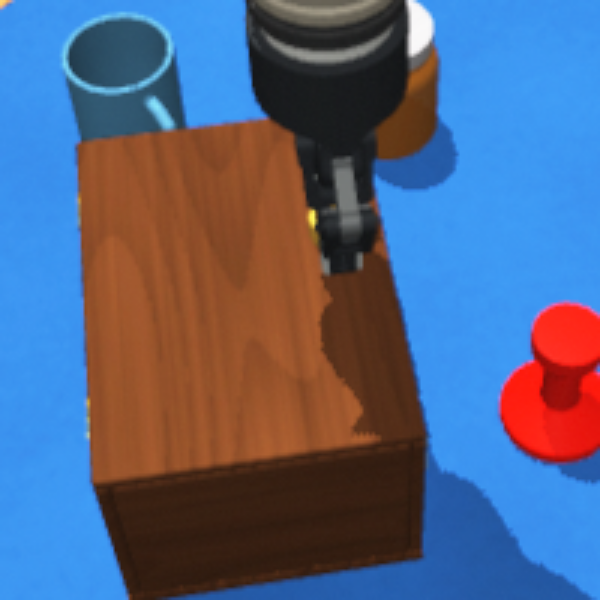

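The pinch holds at a width of 26 mm on the knob, and the TCP is as planned. Now I swing the lid along its arc.

>>> apply_moves(targets=[0,0.24,0,-0.7,0,0,0.5,0,-1.38,0,0,1.13,0,-2.7,0,0,1.9,0,-3.94,0,0,2.78,0,-5.11,0,0,3.78,0,-6.18,0,0,4.88,0,-7.15,0,0,4.88,0,-7.15,0])

```text
t: 4.25
position: [0.5422, 0.0457, 0.2323]
tcp_rot: [3.141, -0.0, 0.859]
ft_force: [-4.0, -2.2, 0.7]
width: 0.0263
```

Run:
```python
from h import *
from rig import *
s=get_state()
print({k:np.round(v,3).tolist() for k,v in s.items()})
print(knob(.6)-[0,0,.019])
c=capture("side");cv2.imwrite('pics/side3.png',c["frame"][...,::-1])
R=Ro.from_euler('xyz',s["tcp_rot"]).as_matrix()
for a in np.arange(.6,1.85,.1): print(round(a,2),(R.T@(knob(a)-knob(0.6))*100).round(2))
```

```text
{'t': 4.25, 'joint_positions': [0.311, 0.351, -0.573, 1.51, 0.193, 1.337, -0.991], 'joint_velocities': [0.014, -0.003, 0.016, 0.039, -0.001, -0.009, 0.006], 'effort': [-1.222, -35.573, -5.383, -24.471, -0.396, -1.576, 0.002], 'position': [0.542, 0.046, 0.232], 'tcp_rot': [3.141, -0.0, 0.859], 'ft_force': [-3.979, -2.202, 0.745], 'moment': [-0.515, 0.916, -0.009], 'width': 0.026}
[0.54191721 0.04574493 0.23053938]
0.6 [0. 0. 0.]
0.7 [ 1.19 -0.   -0.85]
0.8 [ 2.46 -0.   -1.58]
0.9 [ 3.79 -0.01 -2.18]
1.0 [ 5.18 -0.01 -2.65]
1.1 [ 6.61 -0.01 -2.97]
1.2 [ 8.06 -0.02 -3.15]
1.3 [ 9.53 -0.02 -3.18]
1.4 [10.99 -0.02 -3.07]
1.5 [12.43 -0.03 -2.81]
1.6 [13.83 -0.03 -2.41]
1.7 [15.2  -0.03 -1.87]
1.8 [16.5  -0.04 -1.2 ]
```

View pics/side3.png

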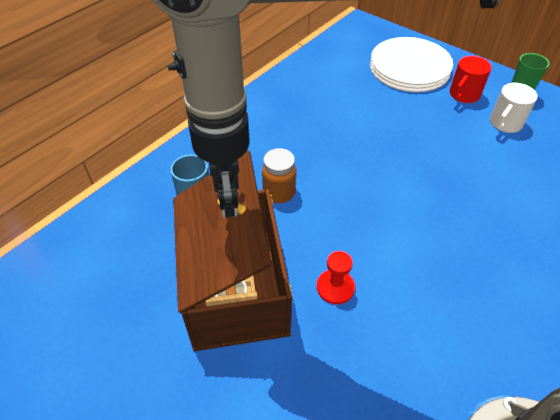

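The lid follows (about 0.6 rad open), with the knob still in the fingers at (230,205) and forces low.

>>> apply_moves(targets=[0,0.6,0,-0.45,0,0,1.19,0,-0.85,0,0,2.46,0,-1.58,0,0,3.79,0,-2.18,0,0,5.18,0,-2.65,0,0,6.61,0,-2.97,0,0,8.06,0,-3.15,0,0,8.06,0,-3.15,0])

```text
t: 5.3
position: [0.5953, 0.1075, 0.2634]
tcp_rot: [3.141, -0.003, 0.859]
ft_force: [-2.8, -0.0, 4.7]
width: 0.0262
```

Run:
```python
from h import *
from rig import *
s=get_state()
print({k:np.round(v,3).tolist() for k,v in s.items()})
print(knob(1.2)-[0,0,.019])
c=capture("side");cv2.imwrite('pics/side4.png',c["frame"][...,::-1])
R=Ro.from_euler('xyz',s["tcp_rot"]).as_matrix()
for a in np.arange(1.2,1.85,.1): print(round(a,2),(R.T@(knob(a)-knob(1.2))*100).round(2))
```

```text
{'t': 5.3, 'joint_positions': [0.16, 0.469, -0.573, 1.275, 0.248, 1.465, -1.1], 'joint_velocities': [0.018, -0.014, 0.008, 0.023, -0.006, 0.016, 0.006], 'effort': [-0.394, -39.303, -5.222, -22.357, 0.164, -1.043, -0.004], 'position': [0.595, 0.107, 0.263], 'tcp_rot': [3.141, -0.003, 0.859], 'ft_force': [-2.837, -0.013, 4.701], 'moment': [-0.207, 0.607, 0.04], 'width': 0.026}
[0.59443274 0.10690775 0.26206686]
1.2 [0. 0. 0.]
1.3 [ 1.46 -0.   -0.03]
1.4 [ 2.92 -0.01  0.09]
1.5 [ 4.36 -0.01  0.35]
1.6 [ 5.77 -0.01  0.76]
1.7 [ 7.13 -0.02  1.3 ]
1.8 [ 8.43 -0.02  1.98]
```

View pics/side4.png

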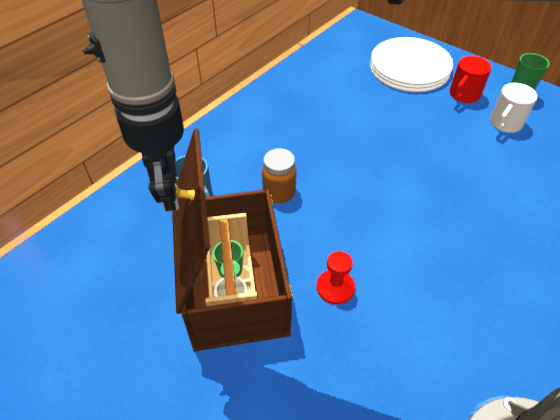

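The lid is at about 1.2 rad and the carrier with both tumblers can be seen. I continue past upright, to just short of the stop.

>>> apply_moves(targets=[0,0.73,0,0,0,0,1.46,0,-0.03,0,0,2.92,0,0.09,0,0,4.36,0,0.35,0,0,5.77,0,0.76,0,0,7.13,0,1.3,0,0,7.9,0,1.7,0,0,7.9,0,1.7,0])

```text
t: 6.35
position: [0.6476, 0.1683, 0.246]
tcp_rot: [3.142, -0.006, 0.859]
ft_force: [-0.0, 2.0, 5.8]
width: 0.0263
```

Run:
```python
from h import *
from rig import *
s=get_state()
print({k:np.round(v,3).tolist() for k,v in s.items()})
p=np.array(s["position"])+[0,0,.019]-np.array([*(C+.085*X),.135])
x=p[:2]@X;z=p[2];print('theta',np.arctan2(z,-x)-np.arctan2(.043,.14), np.hypot(x,z),np.hypot(.14,.043))
for n in("side","top"):
  c=capture(n);cv2.imwrite('pics/%s5.png'%n,c["frame"][...,::-1]);np.savez('/tmp/%s5.npz'%n,**c)
```

```text
{'t': 6.35, 'joint_positions': [0.018, 0.615, -0.554, 1.091, 0.307, 1.506, -1.18], 'joint_velocities': [0.007, -0.012, 0.0, 0.006, -0.005, 0.013, 0.0], 'effort': [1.4, -45.618, -4.56, -20.578, 0.741, 0.263, -0.009], 'position': [0.648, 0.168, 0.246], 'tcp_rot': [3.142, -0.006, 0.859], 'ft_force': [-0.01, 2.005, 5.814], 'moment': [0.381, 0.044, -0.057], 'width': 0.026}
theta 1.7698466621225346 0.14787651152817483 0.14645477117526765
```

View pics/side5.png

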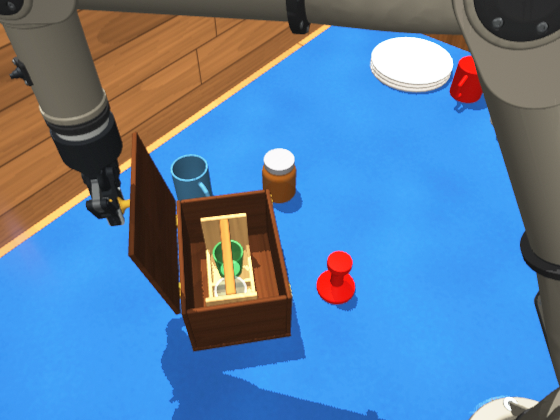

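View pics/top5.png

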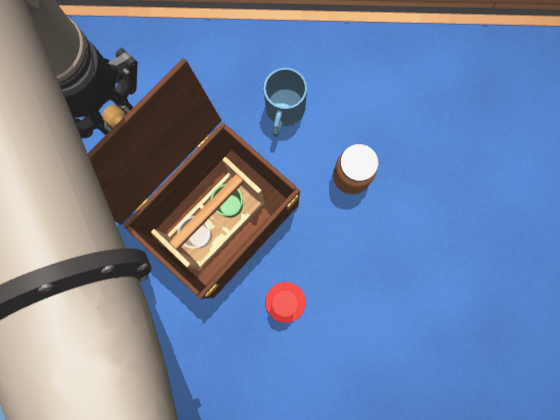

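The side view shows the lid leaning past upright, with the knob at (122,203). In the top view the carrier bar runs from (173,247) to (242,180), with the green and clear tumblers standing on either side. I measure the bar now.

Run:
```python
from h import *
for n in("side","top"):
    c=dict(np.load('/tmp/%s5.npz'%n));W=cloud(c)
    q=(W[...,:2]-C);x=q@X;y=q@Y;z=W[...,2]
    m=(abs(x)<.07)&(abs(y)<.105)&(z>.11)&(z<.135)
    xs,ys,zs=x[m],y[m],z[m]
    b=abs(ys-np.median(ys))<.06
    print(n,m.sum(),'z',np.median(zs[b]),np.percentile(zs[b],[5,95]))
    top=b&(zs>np.median(zs[b])-.006)
    P=np.polyfit(ys[top],xs[top],1);print('x(y) fit',P,'x mid range by y bins')
    for y0 in np.arange(-.08,.09,.02):
        k=(abs(ys-y0)<.01)
        if k.sum()>3: print(round(y0,2),k.sum(),xs[k].min().round(4),xs[k].max().round(4),zs[k].max().round(4))
    mm=m&(abs(x)<.07); 
    print('y ext',np.percentile(ys,[1,99]),'minrect',cv2.minAreaRect(np.stack([xs,ys],1).astype(np.float32)))
```

```text
side 1451 z 0.12181896596257372 [0.1192032 0.1236782]
x(y) fit [0.04135463 0.00584816] x mid range by y bins
-0.08 113 -0.0364 0.0449 0.1251
-0.06 255 -0.0358 0.0452 0.1249
-0.04 86 -0.0028 0.0131 0.1245
-0.02 89 -0.0025 0.0136 0.1258
0.0 92 -0.0019 0.0141 0.1246
0.02 99 -0.0016 0.0146 0.1251
0.04 104 -0.0011 0.0151 0.1238
0.06 105 -0.0008 0.0155 0.1241
0.08 188 -0.0317 0.0489 0.125
y ext [-0.07506084  0.09484109] minrect ((0.0045575350522994995, -0.005542479455471039), (0.20655488967895508, 0.09297039359807968), 84.58104705810547)
top 1639 z 0.12271243316276648 [0.11402717 0.1251055 ]
x(y) fit [0.01778935 0.00436064] x mid range by y bins
-0.08 184 -0.0373 0.0438 0.1266
-0.06 210 -0.0363 0.0436 0.1276
-0.04 138 -0.0039 0.0125 0.1266
-0.02 143 -0.0036 0.0134 0.1261
0.0 138 -0.0034 0.0136 0.1265
0.02 138 -0.0028 0.0126 0.1276
0.04 143 -0.0027 0.0133 0.1258
0.06 144 -0.0019 0.0139 0.1264
0.08 282 -0.034 0.0471 0.1267
y ext [-0.07547177  0.09316098] minrect ((0.0053164660930633545, 0.008878134191036224), (0.17028000950813293, 0.08192423731088638), 88.80223846435547)
```

>>> apply_moves(targets=[0.4,0,0,0,0,0.8,0,0,0,0,1,0,0,0,0,1,0,0,0,0,1,0.2,0,-3,0,1,0.2,0,-7,0,1,0.2,0,-11,0,1,0.2,0,-14,0])

```text
t: 7.45
position: [0.6476, 0.1672, 0.3875]
tcp_rot: [3.141, -0.002, 0.858]
ft_force: [0.8, 0.7, -0.1]
width: 0.0852
```

Run:
```python
from h import *
from rig import *
s=get_state()
print({k:np.round(v,3).tolist() for k,v in s.items()})
p=C+.0055*X+.009*Y
d,tw=shift(s,[*p,.385]);print(p,d,-(A-.023+np.pi/2-s["tcp_rot"][2]))
c=capture("side");cv2.imwrite('pics/side6.png',c["frame"][...,::-1]);np.savez('/tmp/side6.npz',**c)
```

```text
{'t': 7.45, 'joint_positions': [-0.071, 0.635, -0.541, 0.694, 0.325, 1.866, -1.136], 'joint_velocities': [-0.224, 0.136, 0.053, -0.835, 0.086, 0.672, 0.095], 'effort': [1.029, -51.227, -4.685, -20.21, -0.072, -0.413, -0.079], 'position': [0.648, 0.167, 0.387], 'tcp_rot': [3.141, -0.002, 0.858], 'ft_force': [0.801, 0.684, -0.072], 'moment': [0.005, -0.008, -0.009], 'width': 0.085}
[0.54275457 0.0605358 ] [-14.93  -0.95   0.22] -1.5515529381633635
```

View pics/side6.png

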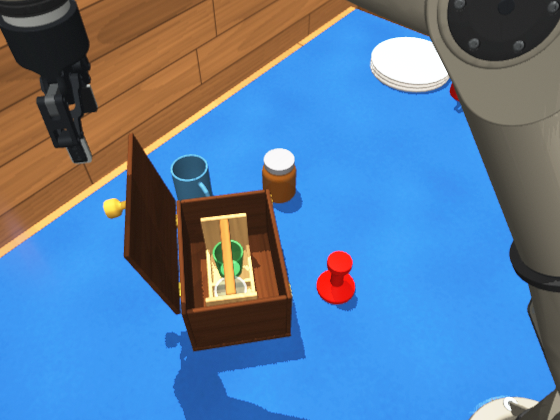

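The lid rests on its stop by itself and the fingers are clear above the knob at (113,208). Now I move over the carrier and turn.

>>> apply_moves(targets=[1,-1.5,0,0,-0.08,1,-4,-0.2,0,-0.25,1,-7,-0.4,0,-0.43,1,-10,-0.6,0,-0.61,1,-12.5,-0.8,0,-0.79,1,-14,-0.9,0,-0.97,1,-14.9,-0.95,0,-1.15,1,-14.9,-0.95,0,-1.32])

```text
t: 8.5
position: [0.5424, 0.0597, 0.3853]
tcp_rot: [-3.141, 0.001, 2.182]
ft_force: [-1.3, -0.4, 0.3]
width: 0.0856
```

Run:
```python
from h import *
from rig import *
s=get_state()
print({k:np.round(v,3).tolist() for k,v in s.items()})
p=C+.0055*X+.009*Y
d,tw=shift(s,[*p,.28]);print(p,d,-(A-.023+np.pi/2-s["tcp_rot"][2]))
```

```text
{'t': 8.5, 'joint_positions': [0.404, 0.376, -0.838, 1.161, 0.281, 1.717, 0.255], 'joint_velocities': [0.128, 0.073, -0.263, -0.012, 0.111, 0.021, 1.259], 'effort': [-0.192, -35.747, -5.423, -22.655, -0.05, 0.05, -1.016], 'position': [0.542, 0.06, 0.385], 'tcp_rot': [-3.141, 0.001, 2.182], 'ft_force': [-1.288, -0.399, 0.323], 'moment': [0.061, 0.029, 0.043], 'width': 0.086}
[0.54275457 0.0605358 ] [ 0.06  0.08 10.53] -0.22725681234700712
```

>>> apply_moves(targets=[0.7,0,0,1,-0.12,0.6,0,0.05,3,-0.2,0.6,0.05,0.05,6,-0.227,0.6,0.05,0.05,8.5,-0.227,0.6,0.05,0.05,10,-0.227,0.6,0.05,0.05,10.5,-0.227,0.6,0.05,0.05,10.5,-0.227,0.6,0.05,0.05,10.5,-0.227])

```text
t: 9.5
position: [0.5435, 0.0617, 0.2813]
tcp_rot: [3.14, 0.001, 2.405]
ft_force: [0.2, 0.7, 0.2]
width: 0.0514
```

Run:
```python
from h import *
from rig import *
s=get_state()
print({k:np.round(v,3).tolist() for k,v in s.items()})
p=C+.0055*X+.009*Y
d,tw=shift(s,[*p,.094]);print(p,d,-(A-.023+np.pi/2-s["tcp_rot"][2]))
for n in("side","top","wrist"):
  c=capture(n);cv2.imwrite('pics/%s7.png'%n,c["frame"][...,::-1]);np.savez('/tmp/%s7.npz'%n,**c)
```

```text
{'t': 9.5, 'joint_positions': [0.469, 0.401, -0.877, 1.403, 0.307, 1.476, 0.438], 'joint_velocities': [-0.001, -0.0, 0.001, 0.001, 0.001, -0.002, 0.0], 'effort': [0.057, -34.289, -6.947, -22.476, 0.02, 0.002, -0.0], 'position': [0.544, 0.062, 0.281], 'tcp_rot': [3.14, 0.001, 2.405], 'ft_force': [0.225, 0.722, 0.18], 'moment': [-0.005, -0.026, 0.01], 'width': 0.051}
[0.54275457 0.0605358 ] [ 0.   -0.17 18.73] -0.004178392904336192
```

View pics/wrist7.png

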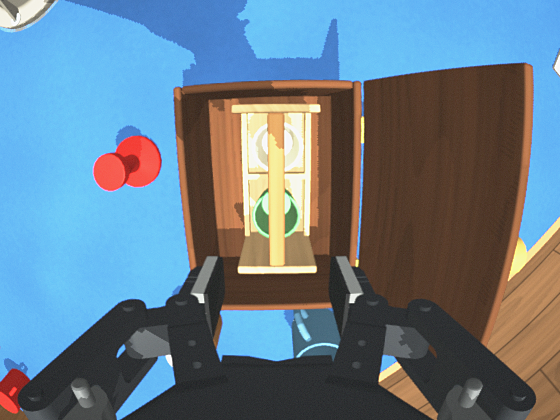

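View pics/side7.png

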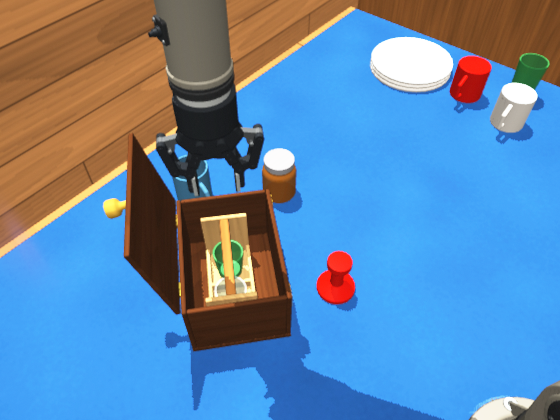

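View pics/top7.png

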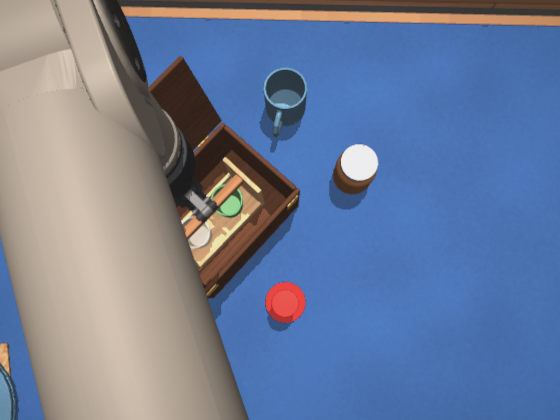

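The wrist view has the bar at column ~277, midway between the pads at 207 and 348, and both tumblers are upright at (276,145) and (275,212). The lid is clear to the right. I descend to just above the bar and check again.

>>> apply_moves(targets=[0.5,0,-0.1,1.5,0,0.5,0,-0.17,4,0,0.5,0,-0.17,7,0,0.5,0,-0.17,10,0,0.5,0,-0.17,12,0,0.5,0,-0.17,13.5,0,0.5,0,-0.17,14,0,0.5,0,-0.17,14,0])

```text
t: 10.65
position: [0.5419, 0.0602, 0.1403]
tcp_rot: [3.141, -0.0, 2.405]
ft_force: [0.3, -0.2, -0.6]
width: 0.0425
```

Run:
```python
from h import *
from rig import *
s=get_state()
print({k:np.round(v,3).tolist() for k,v in s.items()})
p=C+.0055*X+.009*Y
d,tw=shift(s,[*p,.094]);print(p,d,-(A-.023+np.pi/2-s["tcp_rot"][2]))
ims=[capture(n)["frame"][...,::-1] for n in("side","wrist")]
a=cv2.resize(ims[0][100:300,130:330],(400,400));b=cv2.resize(ims[1][80:360,140:420],(400,400))
cv2.imwrite('pics/c8.png',np.hstack([a,b]))
```

```text
{'t': 10.65, 'joint_positions': [0.454, 0.498, -0.831, 1.64, 0.392, 1.179, 0.365], 'joint_velocities': [-0.001, -0.01, -0.007, -0.017, -0.002, 0.002, -0.0], 'effort': [0.015, -36.143, -8.194, -20.009, 0.018, -0.001, -0.008], 'position': [0.542, 0.06, 0.14], 'tcp_rot': [3.141, -0.0, 2.405], 'ft_force': [0.326, -0.237, -0.649], 'moment': [0.02, 0.002, -0.007], 'width': 0.042}
[0.54275457 0.0605358 ] [-0.04  0.08  4.63] -0.00421449190591483
```

View pics/c8.png

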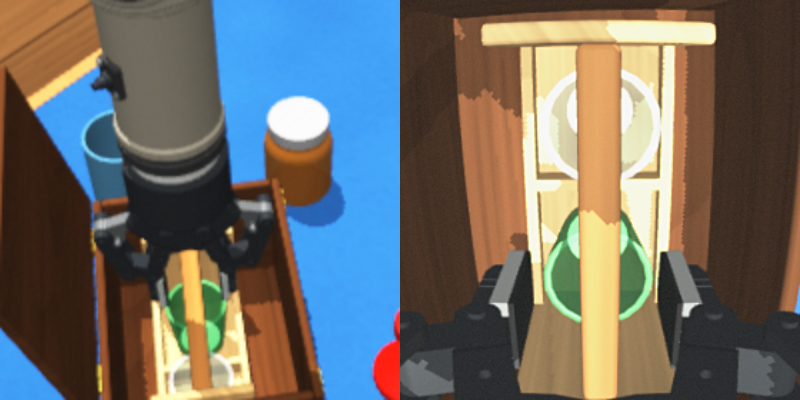

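The right-hand crop shows the bar (x≈600) centred between the pads (520 and 675), with both tumblers standing. I lower 4.6 cm and grip.

>>> apply_moves(targets=[0.5,-0.04,0.06,1.5,0,0.5,-0.04,0.06,3,0,0.5,-0.04,0.06,4.2,0,0.5,-0.04,0.06,4.6,0,0.3,-0.04,0.06,4.6,0,0,-0.04,0.06,4.6,0,0,-0.04,0.06,4.6,0,0,-0.04,0.06,4.6,0], newtons=60)

```text
t: 11.75
position: [0.5431, 0.0608, 0.0946]
tcp_rot: [3.14, 0.001, 2.405]
ft_force: [1.0, 1.2, -1.5]
width: 0.015
```

Run:
```python
from h import *
from rig import *
s=get_state()
print({k:np.round(v,3).tolist() for k,v in s.items()})
ims=[capture(n)["frame"][...,::-1] for n in("side","wrist")]
a=cv2.resize(ims[0][100:300,130:330],(400,400));b=cv2.resize(ims[1][80:360,140:420],(400,400))
cv2.imwrite('pics/c9.png',np.hstack([a,b]))
```

```text
{'t': 11.75, 'joint_positions': [0.432, 0.548, -0.803, 1.693, 0.436, 1.088, 0.329], 'joint_velocities': [-0.0, 0.001, 0.001, 0.001, -0.0, -0.002, 0.001], 'effort': [0.608, -38.536, -8.385, -18.859, 0.148, 0.64, -0.028], 'position': [0.543, 0.061, 0.095], 'tcp_rot': [3.14, 0.001, 2.405], 'ft_force': [0.974, 1.194, -1.544], 'moment': [0.286, -0.244, 0.039], 'width': 0.015}
```

View pics/c9.png

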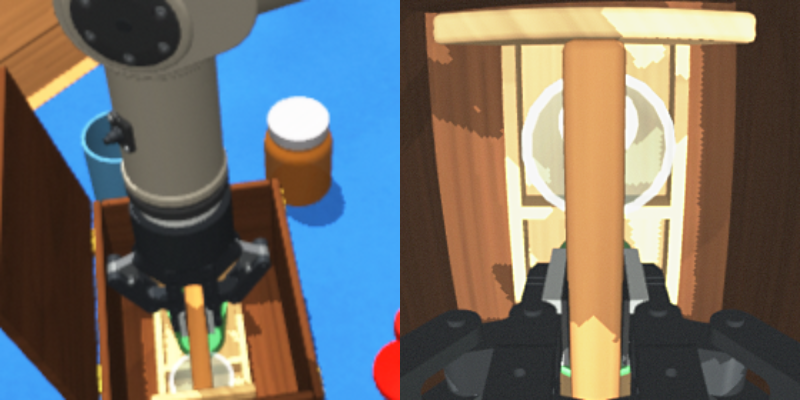

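The bar is gripped (15 mm). I make a slow trial lift of 3 cm.

>>> apply_moves(targets=[0,0,0,-0.2,0,0,0,0,-0.6,0,0,0,0,-1,0,0,0,0,-1.5,0,0,0,0,-2,0,0,0,0,-2.5,0,0,0,0,-2.9,0,0,0,0,-3,0], newtons=70)

```text
t: 12.85
position: [0.5428, 0.0604, 0.1247]
tcp_rot: [3.141, 0.0, 2.405]
ft_force: [0.7, 0.3, -5.1]
width: 0.0147
```

Run:
```python
from h import *
from rig import *
s=get_state()
print({k:np.round(v,3).tolist() for k,v in s.items()})
ims=[capture(n)["frame"][...,::-1] for n in("side","wrist")]
a=cv2.resize(ims[0][100:300,130:330],(400,400));b=cv2.resize(ims[1][80:360,140:420],(400,400))
cv2.imwrite('pics/c10.png',np.hstack([a,b]))
```

```text
{'t': 12.85, 'joint_positions': [0.446, 0.515, -0.822, 1.658, 0.407, 1.148, 0.353], 'joint_velocities': [0.004, -0.004, 0.001, -0.003, -0.005, 0.015, -0.001], 'effort': [0.02, -39.519, -9.276, -21.746, 0.016, 0.016, 0.0], 'position': [0.543, 0.06, 0.125], 'tcp_rot': [3.141, 0.0, 2.405], 'ft_force': [0.74, 0.315, -5.092], 'moment': [-0.035, 0.0, -0.033], 'width': 0.015}
```

View pics/c10.png

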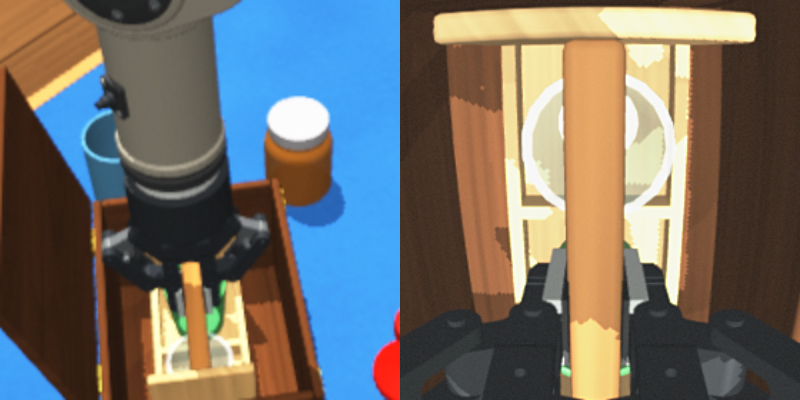

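The load is 5.1 N, which matches 0.52 kg, so the carrier and both tumblers are up. The moment is ≈0 and the view has not changed, so it hangs level. I continue lifting smoothly.

>>> apply_moves(targets=[0,0,0,-0.4,0,0,0,0,-1.2,0,0,0,0,-2.3,0,0,0,0,-3.5,0,0,0,0,-4.7,0,0,0,0,-5.9,0,0,0,0,-7.1,0,0,0,0,-8.3,0])

```text
t: 13.95
position: [0.5425, 0.0603, 0.2081]
tcp_rot: [-3.142, 0.0, 2.405]
ft_force: [-0.1, -0.4, -5.4]
width: 0.015
```

>>> apply_moves(targets=[0,0,0,-1.2,0,0,0,0,-2.4,0,0,0,0,-3.6,0,0,0,0,-4.8,0,0,0,0,-6,0,0,0,0,-7.2,0,0,0,0,-8.2,0,0,0,0,-9,0])

```text
t: 14.95
position: [0.5426, 0.0604, 0.298]
tcp_rot: [3.141, 0.0, 2.405]
ft_force: [0.7, 0.4, -5.3]
width: 0.0148
```

>>> apply_moves(targets=[0,0,0,-0.3,0,0,0,0,-0.4,0,0,0,0,-0.4,0,0,0,0,-0.4,0,0,0,0,-0.4,0,0,0,0,-0.4,0,0,0,0,-0.4,0,0,0,0,-0.4,0])

```text
t: 15.95
position: [0.5425, 0.0603, 0.3013]
tcp_rot: [-3.142, 0.0, 2.405]
ft_force: [-0.0, 0.5, -5.0]
width: 0.0154
```

Run:
```python
from h import *
from rig import *
s=get_state()
print({k:np.round(v,3).tolist() for k,v in s.items()})
for n in("side","wrist","top"):
    c=capture(n);cv2.imwrite('pics/%s11.png'%n,c["frame"][...,::-1]);np.savez('/tmp/%s11.npz'%n,**c)
```

```text
{'t': 15.95, 'joint_positions': [0.468, 0.394, -0.88, 1.362, 0.3, 1.523, 0.447], 'joint_velocities': [-0.002, -0.0, -0.0, 0.001, -0.001, -0.002, -0.002], 'effort': [0.001, -36.685, -7.463, -24.746, 0.017, 0.0, 0.0], 'position': [0.543, 0.06, 0.301], 'tcp_rot': [-3.142, 0.0, 2.405], 'ft_force': [-0.006, 0.492, -4.971], 'moment': [-0.005, 0.005, -0.0], 'width': 0.015}
```

View pics/side11.png

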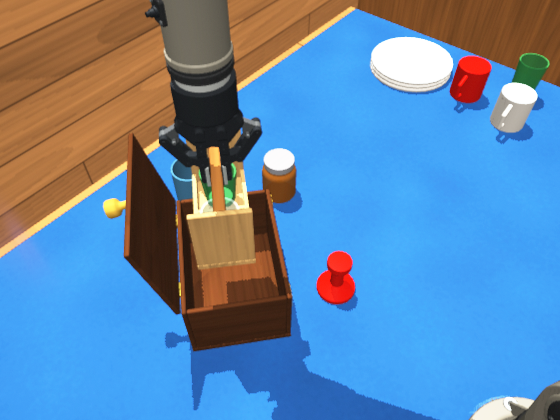

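View pics/wrist11.png

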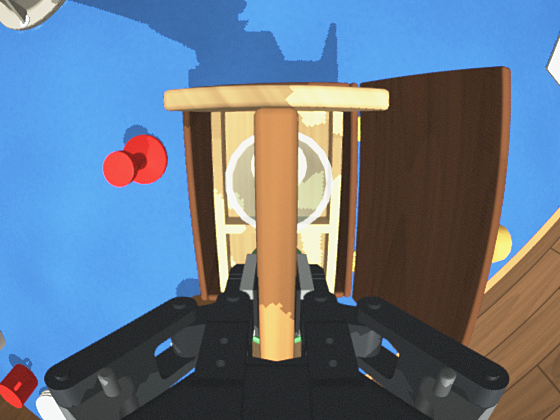

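View pics/top11.png

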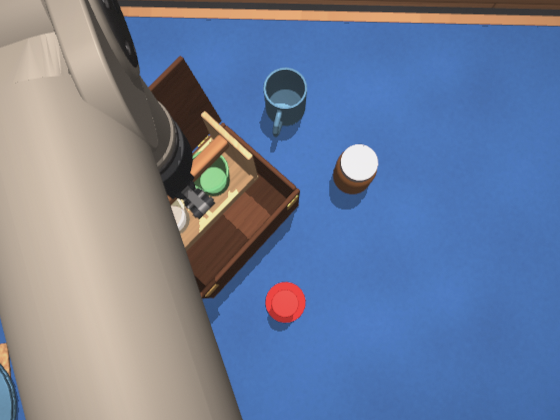

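The side view shows the carrier hanging above the case, with its near end board spanning (190,205) to (255,268), and the lid on its stop. The wrist view shows the clear tumbler at (278,180) and the top view the green one at (213,175), both upright. The bystanders have not moved. I check height, level and lid angle numerically.

Run:
```python
from h import *
for n in("side","top"):
    c=dict(np.load('/tmp/%s11.npz'%n));W=cloud(c)
    q=W[...,:2]-C;x=q@X;y=q@Y;z=W[...,2]
    for nm,m in(("+y end",abs(y-.09)<.009),("-y end",abs(y+.072)<.009)):
        m=m&(abs(x-.0055)<.045)&(z>.15)&(z<.36)
        if m.sum()<10: print(n,nm,m.sum());continue
        print(n,nm,m.sum(),'z',z[m].min().round(4),z[m].max().round(4))
        for lo,hi in((-.035,-.015),(.022,.042)):
            k=m&(x>lo)&(x<hi)
            if k.sum()>5: print('   x',lo,hi,'zmax',np.percentile(z[k],98).round(4),'zmin',np.percentile(z[k],2).round(4))
    # lid inner face
    m=(abs(y)<.1)&(x>.087)&(x<.15)&(z>.16)&(z<.29)
    if m.sum()>100:
        P=np.polyfit(z[m],x[m],1);print(n,'lid angle',np.pi/2+np.arctan(P[0]),m.sum())
```

```text
side +y end 3503 z 0.2124 0.3306
   x -0.035 -0.015 zmax 0.3297 zmin 0.2164
   x 0.022 0.042 zmax 0.3294 zmin 0.2174
side -y end 396 z 0.2202 0.3221
   x -0.035 -0.015 zmax 0.315 zmin 0.2211
   x 0.022 0.042 zmax 0.3077 zmin 0.2206
side lid angle 1.8176008483065877 3972
top +y end 0
top -y end 1219 z 0.2171 0.3329
   x -0.035 -0.015 zmax 0.3317 zmin 0.2218
   x 0.022 0.042 zmax 0.3317 zmin 0.2411
top lid angle 1.8008779086727684 1774
```

Run:
```python
from rig import *
s=get_state();print(s["t"],s["position"],s["ft_force"],s["width"],max(abs(v) for v in s["joint_velocities"]))
print(sign_off())
```

```text
16.1 [0.54251281 0.0602989  0.30128056] [-0.19132603  0.22116677 -5.33108014] 0.01480947316843315 0.0011268243498135527
the job is handed in; nothing more can be done
None
```

The lid is open on its stop, and I handed the job in at t = 16.1 s with the arm still holding the carrier above the case. I pinched the lid knob along the hinge direction, swung the lid along its arc past upright and released it. Then I gripped the carrier's bar and lifted it straight up.

Last checks:
- **Lid:** it measured 1.80 rad in the top view and 1.82 rad in the side view, against the 1.8 rad stop.
- **Height:** the carrier's underside is at about 0.214 m, roughly 8 cm above the rim.
- **Level:** the end-board tops agree to about 2 mm across the two camera views. That is within calibration error, because neither view alone gave a clean reading of both ends.
- **Hold:** the load is about 5.2 N (0.53 kg expected for the carrier and both tumblers). The moment is about zero, the arm is still, and the grip is set to 70 N.
- **Tumblers and bystanders:** both tumblers are standing in the carrier. The mug, jar and candleholder have not moved.

Nothing failed. The finger opening read 1–2 mm less than the stated size on both the knob and the bar, and neither slipped.

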